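# Fetch the bur box from behind the jar and canister

### The job

The bur box lies behind the round jar and the square canister on the storage stand: first clear both of them to the side tray, then lay the bur box on the work mat, centred and lengthwise with it, while they wait there. Then put them back on the stand, the round jar in the middle of the round pad and the square canister in the middle of the square pad. Keep all three upright and set them down without dropping them, and leave the curing light and the plaster cast where they are.

Things in the scene. Friction and masses are not known exactly. Their poses are not given: they have to be found in the camera images.
- jar: Round upright stainless-steel jar with a flat lid (the lid does not come off), 56 mm diameter (lid 57 mm), 92 mm high, about 0.24 kg. At the start it stands on the round pad. Origin: centre of its underside; z is up its axis.
- canister: Square upright white plastic canister with a thin grey band near the top and a small dark slot in the top face, 54 x 54 mm, 92 mm high, about 0.2 kg. At the start it stands on the square pad, turned up to 9 degrees from it. Origin: centre of its underside; x and y are square to its sides, z up.
- bur_box: Low closed oblong box (white body, blue upper part, paper label), 44 mm wide (its x), 110 mm long (its y), 32 mm high, about 0.15 kg; it stays shut. At the start it lies flat on the stand behind (farther from the robot than) the jar and canister, about 12 mm from them, so that fingers fit in front of it only when they are gone. Origin: centre of its underside, z up.
- stand: Fixed white storage stand: a flat plate 160 mm deep (its x, pointing away from the robot) and 200 mm wide (its y), top 6 mm above the table, with ridges 6 mm wide, 12 mm high above the table, along its two y ends. Origin: centre of its underside, on the table.
- round_pad: Round dark rubber pad fixed on the front half of the stand, 74 mm diameter, 3 mm thick. Place of the jar. Left or right at random. Origin: centre of its underside, 6 mm above the table (pad top 9 mm above the table).
- square_pad: Square dark rubber pad fixed on the front half of the stand, 74 x 74 mm, 3 mm thick, 86 mm beside the round pad (centre to centre). Place of the canister. Origin: centre of its underside, 6 mm above the table (pad top 9 mm above the table); axes square to its sides.
- side_tray: Fixed open aluminium tray, the side area, 250 mm (its x) by 160 mm (its y) outside, walls 4 mm thick and 14 mm high above the table; inner floor 4 mm above the table. On the robot's left or right at random. Origin: centre of its underside, on the table.
- work_mat: Fixed flat dark oblong work mat without a rim, 150 mm (its x) by 80 mm (its y), 4 mm thick, with two thin grey lines along its long edges; on the side opposite the side tray. Origin: centre of its underside, on the table.
- curing_light: Bystander: loose curing-light stand, round black base of 110 mm diameter with a slanting wand, about 200 mm high, beyond the stand to one side. Origin: centre of its underside.
- cast: Bystander: loose plaster dental cast with a horseshoe row of teeth, 65 x 64 mm, 33 mm high, beyond the stand on the other side. Origin: centre of its underside.
Mind the look-alikes: they are no part of the job. Leave any purple or red look-alike of the jar alone.

How it is judged:
By the outcome, as a careful person would: the job done as asked, in the order asked, and still so for the second after the job is handed in, with the robot touching nothing.
It also fails if it takes over 115 s, if anything falls off the work surface, if the arm or the gripper's body presses on something with over 40 N, if the wrist force passes 120 N, or if a joint passes its speed limit or range.

### The arm

A 6-joint arm with a two-finger parallel gripper is mounted at the origin on the work surface. World frame = base frame: x ahead of the robot, y to its left, z up, the work surface at z = 0. Lengths are in m, angles in rad, forces in N, time in s.
With the tool pointing down it reaches from about 0.25 to 0.725 m from the base axis. Payload 4 kg.
Tool frame: the origin (TCP) lies at the very end of the fingers, on their centre line; the grasp point (between the pads) lies 19 mm behind it; z points along the fingers, y is the line along which they close (so a half turn about z gives the same grasp; the last joint's range is limited). The gripper opens to 85 mm and grips with 20 to 120 N. Pads are 22 mm wide; open, the fingers measure 114 mm over their backs; the gripper's body (76 mm by 85 mm) begins 54 mm behind the grasp point. The pads swing forward as they close: fully open they stand 13 mm farther back than shut.
Start: joints at [-1.161, 0.241, 0.005, 1.335, 0, 1.571], TCP at [0.199, -0.459, 0.208] pointing down, gripper open.
Joint ranges: [-2.72, 2.72], [-1.05, 1.87], [-1.09, 1.28], [-1.99, 2.15], [-1.42, 1.44], [-3.14, 3.14]. Speed limits (rad/s): [2.79, 2.79, 3.14, 3.14, 3.14, 3.14].

### API

Orientations are given as a unit quaternion [w, x, y, z].
In Python, from cell import read_state, vision, ticket gives the robot as it stands. The module is installed in compiled form; this text tells all that it offers.
- The arm moves only by the shell command python3 -m pendant 'ROWS'. ROWS is a JSON object of lists of equal length, an entry for each row: "dp": the shift along the world's x, y, z scaled (see below), a list of three; "twist": the turn about the world's z scaled (see below); "hand": the closure, from -1 (fully open) to 1 (shut). In form: {"dp": [[tx, ty, tz], ...], "twist": [twist, ...], "hand": [hand, ...]}. A call has 1 to 12 rows; each row shifts and turns the commanded pose from where the row before left it; what a row does not reach is not made up. The controller multiplies each number of a shift by 0.03 m and each number of a turn by 0.15 rad. A row lasts 1/8 s, in which the tool goes at most 62.5 mm and 10.7 degrees, less where a joint would pass 70% of its speed; a pose out of reach is approached as far as the arm can. A call with a number of a shift or a turn outside -1 to 1 is refused whole. A call with a gripper value outside its range is refused whole. The fingers move at their own pace and stop on an object; the grip force is fixed at half the most. Time passes only in rows, so rows that do not move let the fingers close. It gives the time, the measured TCP pose, the force, the opening and the grip force at its end, in the units of the state.
- read_state(): the state, without advancing time (a new reading comes with each control period).
- vision.capture(name): name is "scene" or "top" or "wrist"; returns the picture (420x560x3 uint8, red, green, blue); there is no depth.
- vision.camera_model(name): a dict with "camera_matrix" (3x3 intrinsics, pixels), "pose" (4x4, takes a point from camera to world coordinates); the wrist camera has in their place "hand_eye" (4x4, takes a point from camera to tool coordinates, whose origin is the TCP and whose axes are the flange's). Camera axes: x right, y down, z forward; pixel columns grow to the right and rows downward; lengths in m; the calibration is good to about 2 mm. A picture is of the moment at which its call begins: read the wrist's pose just before it. camera_model takes no time and is no camera call.
- ticket.close_job(): hands the job in; it is judged then, once.
The state is a dict: "time_s": time; "joint_pos": joint angles; "dq": joint speeds; "effort": joint torques, N m; "position": TCP position; "eef_rot": TCP orientation; "force": force on the tool from outside, world axes, zero at the start; "wrist_torque": the same for the moment, N m; "finger_gap": finger opening in m; "gripper_force": force on a finger pad.
Only numpy, scipy, OpenCV 4.12 (cv2) and the standard library are available. Lean on these libraries where they do the work, as an engineer would, in place of code of your own. Each camera call takes 0.05 s, during which the arm holds its last target. There are 200 camera calls.

## Working session

There is one attempt and no reset: what is moved stays moved. The work goes in short steps, Python scripts to look and compute and a shell command to move; the robot and the scene stay as the last step left them, time stands still between calls to the robot, and variables do not carry over. Pictures are saved under pics/ and viewed, at most 14 in all, crops included, and the job is handed in when it is done.

```bash
mkdir -p pics
python3 - <<'E'
from cell import read_state, vision
import cv2,numpy as np
np.set_printoptions(precision=4,suppress=True)
for n in("top","scene"):
    im=vision.capture(n);cv2.imwrite(f"pics/{n}0.png",im[:,:,::-1])
    m=vision.camera_model(n);print(n,np.array(m["camera_matrix"]),np.array(m["pose"]))
print(np.array(vision.camera_model("wrist")["hand_eye"]),vision.camera_model("wrist")["camera_matrix"])
s=read_state();print(s)
E
```

```text
top [[380.8751   0.     276.2696]
 [  0.     380.8751 206.3314]
 [  0.       0.       1.    ]] [[ 0.0095 -0.9944  0.1055  0.4852]
 [-0.9995 -0.0065  0.0294 -0.0037]
 [-0.0285 -0.1057 -0.994   0.8496]
 [ 0.      0.      0.      1.    ]]
scene [[500.8486   0.     276.1881]
 [  0.     500.8486 205.3721]
 [  0.       0.       1.    ]] [[-0.8025  0.4845 -0.3483  0.9246]
 [ 0.5965  0.6379 -0.4871  0.49  ]
 [-0.0138 -0.5986 -0.8009  0.8721]
 [ 0.      0.      0.      1.    ]]
[[-0.     -0.9594 -0.2821  0.0722]
 [ 1.     -0.0002  0.0005 -0.    ]
 [-0.0005 -0.2821  0.9594 -0.1657]
 [ 0.      0.      0.      1.    ]] [[308.3698   0.     283.3013]
 [  0.     308.3698 208.7077]
 [  0.       0.       1.    ]]
{'time_s': 0.1, 'joint_pos': array([-1.161 ,  0.2413,  0.0039,  1.3352, -0.    ,  1.5708]), 'dq': array([ 0.0006, -0.0015,  0.003 , -0.001 , -0.0009,  0.0022]), 'effort': array([ -0.0001, -37.3138,  25.301 ,   0.0109,  -0.    ,  -0.    ]), 'position': array([ 0.199 , -0.4581,  0.2071]), 'eef_rot': array([-0.0009,  0.9791,  0.2035, -0.0002]), 'force': array([-0.8072, -0.1062, -0.6597]), 'wrist_torque': array([ 0.0003,  0.0382, -0.0156]), 'gripper_force': 0.0, 'finger_gap': 0.08511064674880427}
```

View pics/top0.png

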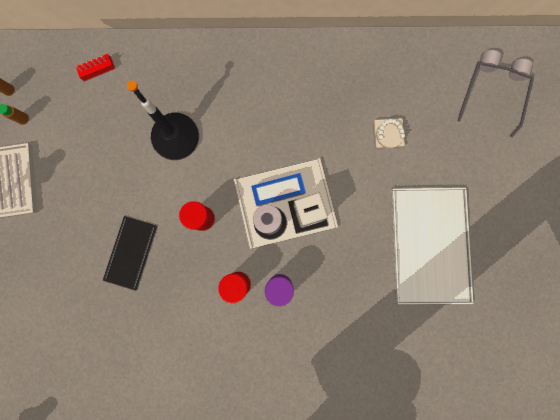

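View pics/scene0.png

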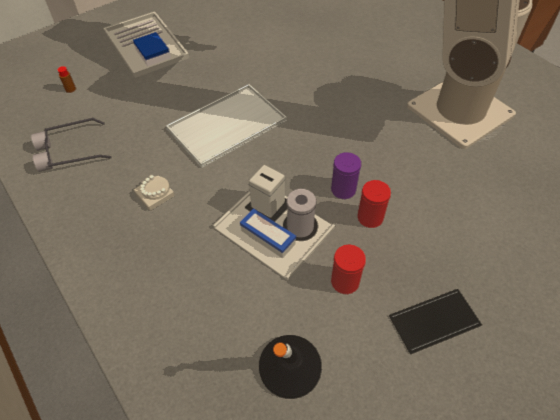

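The top view shows the tray at (433,245), the mat at (130,253), and the stand at (287,203). Possible jars:
- steel jar with grey lid at (268,219)
- red look-alikes at (196,215) and (233,287)
- purple look-alike at (279,290)

By the description, the jar is the steel one at (268,219), the canister is the white square at (311,211), and the bur box is the blue one at (278,189). Next I'll check that choice in a close crop.

```bash
cat > h.py <<'E'
import numpy as np, cv2
from cell import read_state, vision
from scipy.spatial.transform import Rotation as R
np.set_printoptions(precision=4,suppress=True)
def cam(n,s=None):
    m=vision.camera_model(n);K=np.array(m["camera_matrix"])
    if n!="wrist": return K,np.array(m["pose"])
    s=s or read_state();T=np.eye(4);q=s["eef_rot"]
    T[:3,:3]=R.from_quat([q[1],q[2],q[3],q[0]]).as_matrix();T[:3,3]=s["position"]
    return K,T@np.array(m["hand_eye"])
def p2w(C,uv,z):
    K,T=C;d=T[:3,:3]@np.linalg.solve(K,[uv[0],uv[1],1.]);o=T[:3,3]
    return o+d*(z-o[2])/d[2]
def w2p(C,P):
    K,T=C;c=(np.atleast_2d(P)-T[:3,3])@T[:3,:3];p=c@K.T
    return p[:,:2]/p[:,2:]
def shot(n,f):
    s=read_state();im=vision.capture(n);cv2.imwrite(f,im[:,:,::-1]);return im,cam(n,s)
def yaw(s): # tool x axis heading
    q=s["eef_rot"];x=R.from_quat([q[1],q[2],q[3],q[0]]).as_matrix();return np.arctan2(x[1,0],x[0,0]),np.arctan2(x[1,1],x[0,1])
E
python3 - <<'E'
from h import *
im=cv2.imread("pics/top0.png")
a=cv2.resize(im[150:255,225:350],None,fx=6,fy=6,interpolation=cv2.INTER_CUBIC)[:600,:750]
cv2.imwrite("pics/c1.png",a)
C=cam("top")
for n,uv,z in [("red1",(195,214),.092),("red2",(233,287),.092),("purp",(279,290),.092),("light",(175,136),.01),("jar",(267,217),.101),("can",(311,209),.101),("cast",(390,133),.03)]: print(n,p2w(C,uv,z))
for uv in [(394,187),(468,187),(473,303),(398,304)]: print("tray",p2w(C,uv,.014))
for uv in [(124,217),(156,227),(136,290),(104,280)]: print("mat",p2w(C,uv,.004))
print(yaw(read_state()))
E
```

```text
red1 [0.5491 0.1818 0.092 ]
red2 [0.4058 0.1021 0.092 ]
purp [0.4012 0.0117 0.092 ]
light [0.7341 0.2536 0.01  ]
jar [0.5434 0.0365 0.101 ]
can [ 0.5598 -0.0501  0.101 ]
cast [ 0.7354 -0.2272  0.03  ]
tray [ 0.6184 -0.2377  0.014 ]
tray [ 0.6192 -0.3982  0.014 ]
tray [ 0.3707 -0.3979  0.014 ]
tray [ 0.3665 -0.2404  0.014 ]
mat [0.5486 0.3642 0.004 ]
mat [0.5266 0.2904 0.004 ]
mat [0.3874 0.3289 0.004 ]
mat [0.4083 0.4017 0.004 ]
(np.float64(0.40981150343001804), np.float64(-1.1609848323930811))
```

View pics/c1.png

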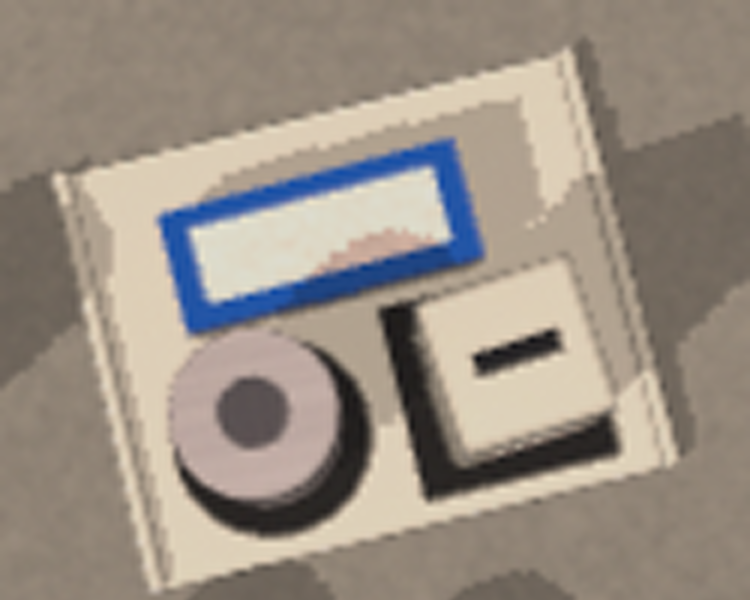

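The crop confirms the choice:
- Jar: steel with a grey lid at crop (255,415), on the round pad
- Canister: dark slot, at crop (515,362)
- Bur box: blue with a paper label at crop (322,237)

Next I'll compute their poses.

Run:
```python
from h import *
C=cam("top")
f=lambda p,z:p2w(C,((p[0]+.5)/6-.5+225,(p[1]+.5)/6-.5+150),z)[:2]
def quad(n,ps,z):
    q=np.array([f(p,z) for p in ps]);
    e=np.roll(q,-1,0)-q
    print(n,"c",q.mean(0),"len",np.linalg.norm(e,axis=1),"deg",np.degrees(np.arctan2(e[:,1],e[:,0])))
quad("stand",[(58,178),(572,47),(676,462),(155,592)],.012)
quad("box",[(160,215),(455,139),(484,257),(190,335)],.038)
quad("can",[(415,303),(572,258),(612,415),(465,465)],.101)
print("jar",f((255,415),.101), "lid r pts",f((168,415),.101),f((341,415),.101))
print("sqpad",f((430,500),.009),f((620,455),.009),f((381,310),.009))
```

```text
stand c [0.5827 0.001 ] len [0.1977 0.1588 0.196  0.1579] deg [ -75.2547 -166.3574  104.4751   14.2306]
box c [0.609  0.0163] len [0.1097 0.0441 0.1089 0.0449] deg [ -75.1017 -166.2422  105.3173   14.8195]
can c [ 0.5587 -0.0493] len [0.0539 0.0534 0.0508 0.0558] deg [ -73.5401 -165.9934  109.2381   17.2953]
jar [0.5399 0.0363] lid r pts [0.5397 0.0649] [0.5401 0.008 ]
sqpad [ 0.5159 -0.0234] [ 0.533 -0.093] [ 0.586 -0.005]
```

```bash
python3 -m pendant '{"dp":[[0.69,1,0],[0.69,1,0],[0.69,1,0],[0.69,1,0],[0.69,1,0],[0.69,1,0],[0.69,1,0],[0.69,1,0],[0.69,1,0],[0.69,1,0],[0.69,1,0],[0.69,1,0]],"twist":[0.78,0.78,0.78,0.78,0.78,0.78,0.78,0.78,0.78,0.78,0.78,0.78],"hand":[-1,-1,-1,-1,-1,-1,-1,-1,-1,-1,-1,-1]}'; python3 -m pendant '{"dp":[[0.77,1,0.3],[0.77,1,0.3],[0.77,0.8,0.3],[0,0,0],[0,0,0]],"twist":[0,0,0,0,0],"hand":[-1,-1,-1,-1,-1]}'
python3 - <<'E'
from h import *
s=read_state();print(s["position"],np.degrees(yaw(s)))
shot("wrist","pics/w1.png")
E
```

```text
time_s: 1.6
position: [0.4479, -0.0975, 0.2075]
eef_rot: [-0.0, 0.615, 0.789, -0.0]
force: [0.9, 0.1, 0.1]
finger_gap: 0.0858
gripper_force: 0.0
time_s: 2.22
position: [0.5161, -0.0148, 0.2342]
eef_rot: [-0.001, 0.616, 0.788, -0.001]
force: [0.2, -0.3, 0.0]
finger_gap: 0.0856
gripper_force: 0.0
[ 0.5161 -0.0148  0.2342] [103.9327  13.9327]
```

View pics/w1.png

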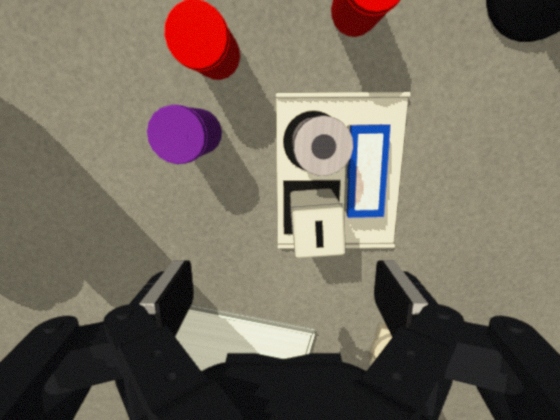

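The wrist view shows the jar lid at (323,146), the canister top around (319,231), and the box from (351,126) to (384,217). The red and purple look-alikes are clear of the path.

Run:
```python
from h import *
C=cam("wrist")
def quad(n,ps,z):
    q=np.array([p2w(C,p,z)[:2] for p in ps]);e=np.roll(q,-1,0)-q
    print(n,"c",q.mean(0),"len",np.linalg.norm(e,axis=1),"deg",np.degrees(np.arctan2(e[:,1],e[:,0])))
print("jar",p2w(C,(323,146),.101),p2w(C,(294,146),.101),p2w(C,(352,146),.101))
quad("can",[(292,209),(342,205),(345,254),(296,259)],.101)
quad("box",[(351,126),(390,125),(384,217),(347,217)],.038)
quad("stand",[(276,94),(410,93),(394,248),(277,249)],.012)
quad("sqpad l",[(285,181),(285,181),(285,234),(285,234)],.009)
print("sqpad",p2w(C,(340,181),.009))
# refined tray and mat edges from top image
im=cv2.imread("pics/top0.png");g=cv2.cvtColor(im,cv2.COLOR_BGR2GRAY)
T=cam("top")
m=(im.max(2)<50).astype(np.uint8);m[:,:90]=0;m[:,170:]=0;m[:205]=0
n,l,st,ce=cv2.connectedComponentsWithStats(cv2.morphologyEx(m,cv2.MORPH_CLOSE,np.ones((5,5))));k=1+st[1:,4].argmax();print(st[k],ce[k])
c=cv2.findContours((l==k).astype(np.uint8),cv2.RETR_EXTERNAL,cv2.CHAIN_APPROX_NONE)[0][0]
w=np.array([p2w(T,p,.004)[:2] for p in c[:,0].astype(float)])
print("mat",cv2.minAreaRect((w*1000).astype(np.float32)))
```

```text
jar [0.5419 0.0388 0.101 ] [0.515  0.0322 0.101 ] [0.5687 0.0455 0.101 ]
can c [ 0.5617 -0.0467] len [0.0505 0.0541 0.052  0.0555] deg [  18.6964  -69.6839 -159.6709  108.7319]
box c [0.611  0.0178] len [0.0441 0.1095 0.0456 0.1084] deg [  15.3159  -74.3887 -166.0716  104.8325]
stand c [0.5846 0.0022] len [0.1581 0.1981 0.1593 0.1986] deg [  14.2848  -75.7682 -165.5272  103.9019]
sqpad l c [ 0.5284 -0.0558] len [0.     0.0729 0.     0.0729] deg [  0.     -76.0197   0.     103.9803]
sqpad [ 0.5883 -0.0034  0.009 ]
[ 104  217   52   73 2277] [129.581  252.6653]
mat ((469.73126220703125, 347.285888671875), (77.20745086669922, 146.8162384033203), 74.33059692382812)
```

```bash
python3 -m pendant '{"dp":[[0.42,0.87,0],[0.42,0.87,0],[0,0,0],[0,0,-1],[0,0,-1],[0,0,-1],[0,0,-1],[0,0,0],[0,0,0]],"twist":[0,0,0,0,0,0,0,0,0],"hand":[-1,-1,-1,-1,-1,-1,-1,-1,-1]}'
```

```text
time_s: 3.4
position: [0.5424, 0.0368, 0.116]
eef_rot: [0.0, 0.617, 0.787, 0.0]
force: [1.1, -0.4, 0.4]
finger_gap: 0.0858
gripper_force: 0.0
```

```bash
python3 -m pendant '{"dp":[[0,0,-0.7],[0,0,-0.7],[0,0,-0.7],[0,0,0],[0,0,0],[0,0,0],[0,0,0],[0,0,0],[0,0,0]],"twist":[0,0,0,0,0,0,0,0,0],"hand":[-1,-1,-1,-1,1,1,1,1,1]}'
```

```text
time_s: 4.53
position: [0.5433, 0.0376, 0.0541]
eef_rot: [0.001, 0.616, 0.788, 0.001]
force: [-2.9, -0.3, 5.4]
finger_gap: 0.055
gripper_force: 62.5
```

```bash
python3 -m pendant '{"dp":[[0,0,0.5],[0,0,0.8],[0,0,1],[0,0,1],[0,0,1],[0,0,0.5],[0,0,0]],"twist":[0,0,0,0,0,0,0],"hand":[1,1,1,1,1,1,1]}'; python3 -m pendant '{"dp":[[0.05,-0.5,0],[0.05,-1,0],[0.05,-1,0],[0.05,-1,0],[0.05,-1,0],[0.05,-1,0],[0.05,-1,0],[0.05,-1,0],[0.05,-1,0],[0.05,-1,0],[0.05,-1,0],[0,-1,0]],"twist":[0,0,0,0,0,0,0,0,0,0,0,0],"hand":[1,1,1,1,1,1,1,1,1,1,1,1]}'; python3 -m pendant '{"dp":[[0,-0.4,0],[0,0,0],[0,0,-0.8],[0,0,-1],[0,0,-1],[0,0,-0.7],[0,0,0],[0,0,0]],"twist":[0,0,0,0,0,0,0,0],"hand":[1,1,1,1,1,1,1,1]}'
```

```text
time_s: 5.4
position: [0.5428, 0.0377, 0.1972]
eef_rot: [0.001, 0.616, 0.788, 0.001]
force: [-0.3, 0.4, -3.4]
finger_gap: 0.0548
gripper_force: 64.2
time_s: 6.9
position: [0.5572, -0.309, 0.1936]
eef_rot: [-0.002, 0.616, 0.787, -0.001]
force: [-0.9, -0.4, -3.6]
finger_gap: 0.0548
gripper_force: 64.2
time_s: 7.9
position: [0.5593, -0.3189, 0.092]
eef_rot: [0.001, 0.616, 0.788, 0.0]
force: [0.1, -0.8, -3.7]
finger_gap: 0.0546
gripper_force: 64.2
```

```bash
python3 -m pendant '{"dp":[[0,0,-0.6],[0,0,-0.4],[0,0,-0.2],[0,0,-0.1],[0,0,0],[0,0,0]],"twist":[0,0,0,0,0,0],"hand":[1,1,1,1,1,1]}';  python3 -m pendant '{"dp":[[0,0,-0.06],[0,0,-0.05],[0,0,0]],"twist":[0,0,0],"hand":[1,1,1]}'
```

```text
time_s: 8.65
position: [0.5589, -0.3196, 0.0524]
eef_rot: [0.0, 0.616, 0.788, 0.0]
force: [-0.4, -0.3, -3.0]
finger_gap: 0.055
gripper_force: 64.3
time_s: 9.02
position: [0.5588, -0.3197, 0.0493]
eef_rot: [0.0, 0.616, 0.788, -0.0]
force: [-0.7, 0.4, 0.6]
finger_gap: 0.0552
gripper_force: 64.6
```

```bash
python3 -m pendant '{"dp":[[0,0,-0.05],[0,0,0],[0,0,0],[0,0,0],[0,0,0.7],[0,0,1],[0,0,1],[0,0,1],[0,0,0.7],[0,0,0]],"twist":[0,0,0,0,0,0,0,0,0,0],"hand":[1,1,-1,-1,-1,-1,-1,-1,-1,-1]}'; python3 -m pendant '{"dp":[[0.01,1,0],[0.01,1,0],[0.01,1,0],[0.01,1,0],[0.01,1,0],[0.01,1,0],[0.01,1,0],[0.01,1,0],[0.01,1,0],[0,0,0],[0,0,0]],"twist":[0.2,0.27,0,0,0,0,0,0,0,0,0],"hand":[-1,-1,-1,-1,-1,-1,-1,-1,-1,-1,-1]}'
```

```text
time_s: 10.28
position: [0.56, -0.32, 0.181]
eef_rot: [0.002, 0.616, 0.788, 0.0]
force: [1.1, -0.6, -0.6]
finger_gap: 0.0853
gripper_force: 0.0
time_s: 11.65
position: [0.5609, -0.0497, 0.1781]
eef_rot: [-0.001, 0.588, 0.809, -0.001]
force: [-0.3, 0.7, 0.3]
finger_gap: 0.0853
gripper_force: 0.0
```

```bash
python3 -m pendant '{"dp":[[0,0.03,-0.6],[0,0.03,-1],[0,0,-1],[0,0,-0.9],[0,0,-0.6],[0,0,0],[0,0,0],[0,0,0],[0,0,0],[0,0,0],[0,0,0]],"twist":[0,0,0,0,0,0,0,0,0,0,0],"hand":[-1,-1,-1,-1,-1,-1,-1,1,1,1,1]}'
```

```text
time_s: 13.02
position: [0.5626, -0.0477, 0.0574]
eef_rot: [0.001, 0.588, 0.809, 0.001]
force: [-0.8, -0.8, 5.1]
finger_gap: 0.0528
gripper_force: 66.0
```

```bash
python3 -m pendant '{"dp":[[0,0,0.5],[0,0,0.8],[0,0,1],[0,0,1],[0,0,1],[0,0,0.2],[0,0,0]],"twist":[0,0,0,0,0,0,0],"hand":[1,1,1,1,1,1,1]}'
```

```text
time_s: 13.9
position: [0.5609, -0.0476, 0.1906]
eef_rot: [-0.0, 0.588, 0.809, -0.0]
force: [0.3, -1.1, -3.6]
finger_gap: 0.0524
gripper_force: 65.2
```

```bash
python3 -m pendant '{"dp":[[-0.2,-0.5,0],[-0.46,-1,0],[-0.46,-1,0],[-0.46,-1,0],[-0.46,-1,0],[-0.46,-1,0],[-0.46,-1,0],[-0.46,-1,0],[-0.46,-1,0],[-0.34,-0.7,0],[0,0,0]],"twist":[0,0,0,0,0,0,0,0,0,0,0],"hand":[1,1,1,1,1,1,1,1,1,1,1]}'; python3 -m pendant '{"dp":[[0,0,-0.7],[0,0,-1],[0,0,-1],[0,0,-0.9],[0,0,-0.5],[0,0,-0.2],[0,0,0],[0,0,0]],"twist":[0,0,0,0,0,0,0,0],"hand":[1,1,1,1,1,1,1,1]}'
```

```text
time_s: 15.28
position: [0.4324, -0.325, 0.1896]
eef_rot: [-0.002, 0.59, 0.808, -0.0]
force: [-0.2, 0.7, -3.1]
finger_gap: 0.0524
gripper_force: 65.2
time_s: 16.27
position: [0.4355, -0.3241, 0.0632]
eef_rot: [0.001, 0.588, 0.809, -0.0]
force: [0.6, -0.1, -2.7]
finger_gap: 0.0525
gripper_force: 65.1
```

```bash
python3 -m pendant '{"dp":[[0,0,-0.2],[0,0,-0.06],[0,0,0],[0,0,0]],"twist":[0,0,0,0],"hand":[1,1,1,1]}'; python3 -m pendant '{"dp":[[0,0,-0.05],[0,0,-0.05],[0,0,0]],"twist":[0,0,0],"hand":[1,1,1]}'
```

```text
time_s: 16.77
position: [0.4347, -0.3236, 0.0543]
eef_rot: [0.0, 0.588, 0.809, -0.0]
force: [0.4, 0.7, -1.7]
finger_gap: 0.0525
gripper_force: 65.1
time_s: 17.15
position: [0.4348, -0.3237, 0.0524]
eef_rot: [0.0, 0.588, 0.809, -0.0]
force: [-1.9, 0.7, 4.0]
finger_gap: 0.0525
gripper_force: 65.9
```

```bash
python3 -m pendant '{"dp":[[0,0,0],[0,0,0],[0,0,0],[0,0,0.7],[0,0,1],[0,0,1],[0,0,1],[0,0,0.8],[0,0,0]],"twist":[0,0,0,0,0,0,0,0,0],"hand":[-1,-1,-1,-1,-1,-1,-1,-1,-1]}'; python3 -m pendant '{"dp":[[0.47,1,0],[0.47,1,0],[0.47,1,0],[0.47,1,0],[0.47,1,0],[0.47,1,0],[0.47,1,0],[0.47,1,0],[0.47,1,0],[0.3,0.5,0],[0,0,0],[0,0,0]],"twist":[-0.2,-0.2,0,0,0,0,0,0,0,0,0,0],"hand":[-1,-1,-1,-1,-1,-1,-1,-1,-1,-1,-1,-1]}'
python3 - <<'E'
from h import *
shot("wrist","pics/w2.png")
E
```

```text
time_s: 18.27
position: [0.436, -0.3245, 0.1882]
eef_rot: [0.002, 0.588, 0.809, -0.0]
force: [0.3, -0.3, 0.2]
finger_gap: 0.085
gripper_force: 0.0
time_s: 19.77
position: [0.57, -0.0395, 0.1858]
eef_rot: [-0.0, 0.612, 0.791, -0.001]
force: [0.4, 0.3, -0.7]
finger_gap: 0.0855
gripper_force: 0.0
```

View pics/w2.png

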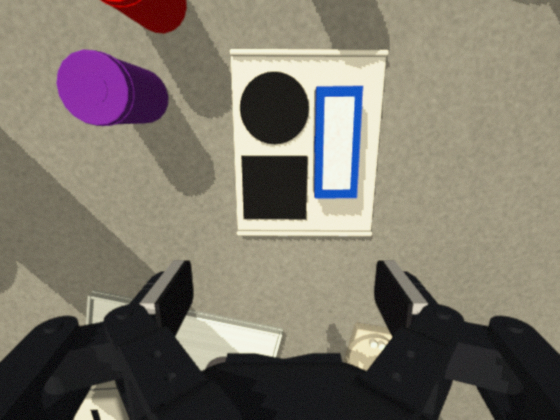

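The stand now holds only the box, with corners near (316,87) and (356,198). The round pad is at (274,108) and the square pad at (275,187), both empty.

Run:
```python
from h import *
C=cam("wrist")
im=cv2.imread("pics/w2.png")
def quad(n,ps,z):
    q=np.array([p2w(C,p,z)[:2] for p in ps]);print(n,q.mean(0),cv2.minAreaRect((q*1000).astype(np.float32)))
quad("box guess",[(316,87),(363,87),(356,198),(314,197)],.038)
hsv=cv2.cvtColor(im,cv2.COLOR_BGR2HSV)
def comp(m,x0,y0,x1,y1,z,n):
    M=np.zeros_like(m);M[y0:y1,x0:x1]=m[y0:y1,x0:x1]
    cs=cv2.findContours(M,cv2.RETR_EXTERNAL,cv2.CHAIN_APPROX_NONE)[0];c=max(cs,key=cv2.contourArea)
    w=np.array([p2w(C,p,z)[:2]*1000 for p in c[:,0].astype(float)],np.float32)
    print(n,cv2.minAreaRect(w),"circle",cv2.minEnclosingCircle(w))
blue=((hsv[...,0]>95)&(hsv[...,0]<130)&(hsv[...,1]>120)).astype(np.uint8)
comp(blue,300,75,380,210,.038,"box")
dark=(im.max(2)<60).astype(np.uint8)
comp(dark,233,60,312,149,.009,"round");comp(dark,233,149,312,230,.009,"square")
```

```text
box guess [0.6111 0.0182] ((611.044921875, 17.861492156982422), (44.63321304321289, 109.03749084472656), 14.760370254516602)
box ((610.6744384765625, 18.687286376953125), (44.61130142211914, 108.92021179199219), 15.128796577453613) circle ((611.1968383789062, 18.635028839111328), 58.019474029541016)
round ((540.7132568359375, 36.09394073486328), (70.10299682617188, 70.41918182373047), 14.43835735321045) circle ((540.5758666992188, 36.51986312866211), 35.66602325439453)
square ((561.8235473632812, -46.99616241455078), (71.21713256835938, 70.86470031738281), 14.334178924560547) circle ((561.4653930664062, -46.1208610534668), 49.32532501220703)
```

```bash
python3 -m pendant '{"dp":[[0.68,0.97,0],[0.68,0.97,0],[0,0,0],[0,0,-0.7],[0,0,-1],[0,0,-1],[0,0,-1],[0,0,0],[0,0,0]],"twist":[0.05,0,0,0,0,0,0,0,0],"hand":[-1,-1,-1,-1,-1,-1,-1,-1,-1]}'
```

```text
time_s: 20.95
position: [0.6119, 0.0187, 0.0766]
eef_rot: [0.001, 0.61, 0.793, 0.0]
force: [1.2, 0.0, 0.8]
finger_gap: 0.0853
gripper_force: 0.0
```

```bash
python3 -m pendant '{"dp":[[-0.02,0,-0.9],[0,0,-0.7],[0,0,-0.4],[0,0,0],[0,0,0]],"twist":[0,0,0,0,0],"hand":[-1,-1,-1,-1,-1]}';python3 -m pendant '{"dp":[[0,0,0],[0,0,0],[0,0,0],[0,0,0]],"twist":[0,0,0,0],"hand":[1,1,1,1]}'
```

```text
time_s: 21.58
position: [0.6119, 0.0196, 0.0167]
eef_rot: [0.001, 0.609, 0.793, 0.001]
force: [-0.6, 0.1, -0.5]
finger_gap: 0.0852
gripper_force: 0.0
time_s: 22.08
position: [0.6108, 0.0196, 0.0153]
eef_rot: [-0.0, 0.609, 0.793, -0.0]
force: [-0.6, 0.8, 0.2]
finger_gap: 0.0126
gripper_force: 0.0
```

The fingers closed to 13 mm with no force, so they missed the box. I'll look before moving anything.

Run:
```python
from h import *
a,_=shot("wrist","pics/w3.png");b,_=shot("scene","pics/s3.png")
cv2.imwrite("pics/m3.png",np.hstack([cv2.resize(a[:,:],(400,300)),cv2.resize(b[130:310,180:420],(400,300))])[:,:,::-1])
s=read_state();print(s["finger_gap"],s["gripper_force"])
```

```text
0.00015393263544808439 0.0
```

View pics/m3.png

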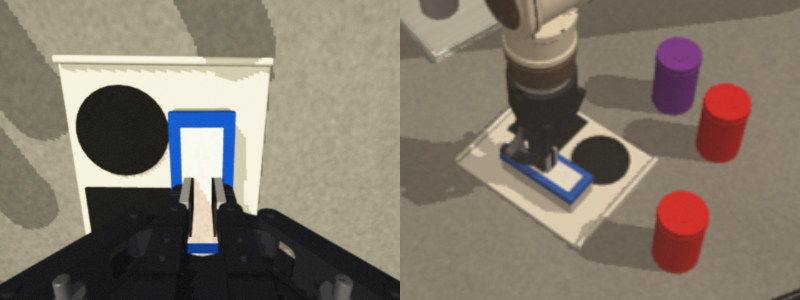

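Run:
```python
from h import *
s=read_state();C=cam("wrist",s);print(s["position"],np.degrees(yaw(s)),s["force"])
print("tcp",w2p(C,s["position"])*[400/560,300/420])
c=np.array([.611,.0182]);a=np.radians(14.9);X=np.array([np.cos(a),np.sin(a)]);Y=np.array([-X[1],X[0]])
for z in(.006,.038):
  print(z,w2p(C,[[*(c+sx*.022*X+sy*.055*Y),z] for sx in(-1,1) for sy in(-1,1)])*[400/560,300/420])
shot("wrist","pics/w4.png");shot("top","pics/t4.png")
a=cv2.imread("pics/w4.png");b=cv2.imread("pics/t4.png")
cv2.imwrite("pics/m4.png",np.hstack([cv2.resize(a[100:400,180:480],(400,400)),cv2.resize(b[140:260,220:340],(400,400))]))
```

```text
[0.6108 0.0196 0.0153] [104.9545  14.9545] [ 0.4961 -0.1765  1.2041]
tcp [[201.7204 176.1648]]
0.006 [[177.8477 228.4526]
 [173.5777 108.2939]
 [225.3608 228.501 ]
 [229.6254 108.3495]]
0.038 [[173.4921 254.0001]
 [167.3493 113.485 ]
 [229.4225 254.0574]
 [235.4947 113.5527]]
```

View pics/m4.png

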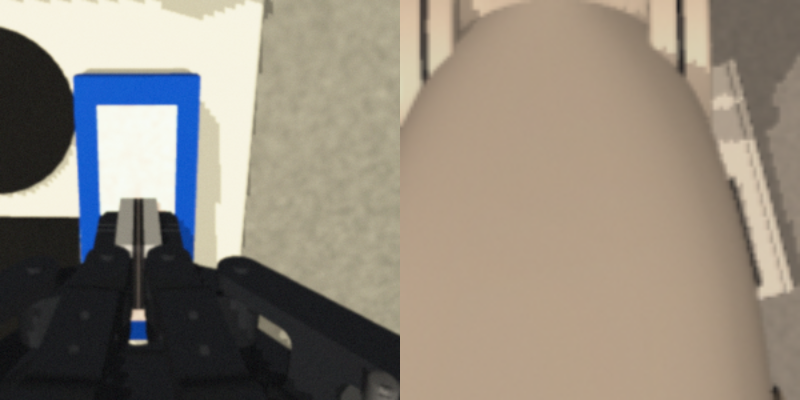

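Run:
```python
from h import *
s=read_state();C=cam("wrist",s);a=yaw(s)[0];X=np.array([np.cos(a),np.sin(a),0])
for f in(0,.011):
  for z in(.0,.015,.028,.038,.045,.055,.065): print(f,z,((w2p(C,np.r_[s["position"][:2],z]+f*X)-[180,100])*4/3).round(1))
q=s["eef_rot"];print(R.from_quat([q[1],q[2],q[3],q[0]]).as_matrix(),s["joint_pos"],s["effort"])
```

```text
0 0.0 [[136.6 182.5]]
0 0.015 [[136.5 195.2]]
0 0.028 [[136.5 208. ]]
0 0.038 [[136.4 219.3]]
0 0.045 [[136.3 228. ]]
0 0.055 [[136.2 241.8]]
0 0.065 [[136.1 257.7]]
0.011 0.0 [[136.6 160.4]]
0.011 0.015 [[136.5 171.5]]
0.011 0.028 [[136.4 182.8]]
0.011 0.038 [[136.3 192.6]]
0.011 0.045 [[136.3 200.3]]
0.011 0.055 [[136.2 212.6]]
0.011 0.065 [[136.  226.7]]
[[-0.258   0.9661 -0.0001]
 [ 0.9661  0.258   0.    ]
 [ 0.     -0.     -1.    ]] [0.0321 0.5976 0.0263 0.9995 0.     1.3419] [  0.0021 -50.2694  22.0409   0.003    0.0001  -0.    ]
```

Run:
```python
import cv2,numpy as np
a=cv2.imread("pics/w4.png")
cv2.imwrite("pics/m5.png",cv2.resize(a[220:370,200:370],None,fx=4,fy=4,interpolation=cv2.INTER_NEAREST))
```

```text
(no output)
```

View pics/m5.png

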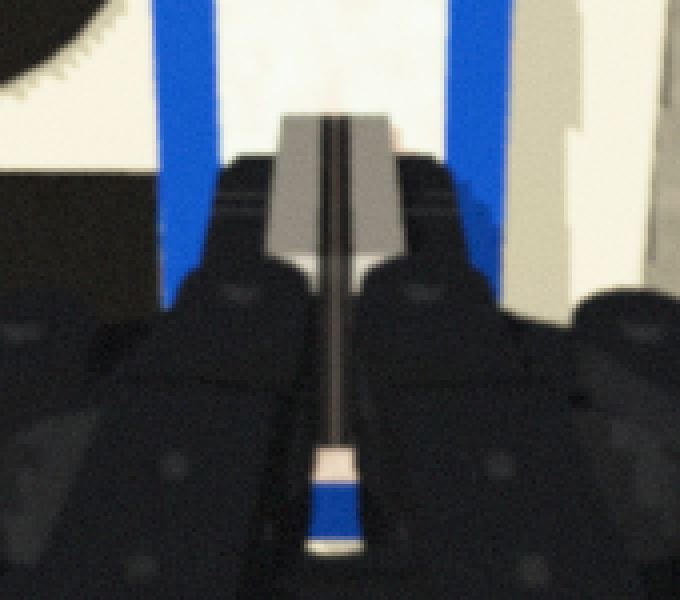

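The box hasn't moved, and the fingers are shut over its top. I'll lift straight up and see where the fingertips really are in the wrist view.

```bash
python3 -m pendant '{"dp":[[0,0,0.5],[0,0,1],[0,0,0.5],[0,0,0],[0,0,0]],"twist":[0,0,0,0,0],"hand":[1,1,1,1,1]}'
python3 - <<'E'
from h import *
im,C=shot("wrist","pics/w5.png");s=read_state();print(s["position"])
a=yaw(s)[0];X=np.array([np.cos(a),np.sin(a),0])
for f in(0,.011):
  for h in(0,.01,.02,.03,.04): print(f,h,w2p(C,s["position"]+[0,0,h]+f*X).round(1))
b=cv2.imread("pics/w5.png");cv2.imwrite("pics/m6.png",cv2.resize(b[180:380,150:420],None,fx=2.9,fy=2.9))
E
```

```text
time_s: 22.9
position: [0.6102, 0.0196, 0.0746]
eef_rot: [-0.0, 0.609, 0.793, -0.0]
force: [-0.3, -0.1, 0.0]
finger_gap: 0.0001
gripper_force: 0.0
[0.6099 0.0196 0.0742]
0 0 [[282.  246.3]]
0 0.01 [[281.9 253.5]]
0 0.02 [[281.7 261.6]]
0 0.03 [[281.6 270.7]]
0 0.04 [[281.5 281.1]]
0.011 0 [[281.9 228.5]]
0.011 0.01 [[281.8 234.8]]
0.011 0.02 [[281.7 242. ]]
0.011 0.03 [[281.6 250. ]]
0.011 0.04 [[281.4 259.2]]
```

View pics/m6.png

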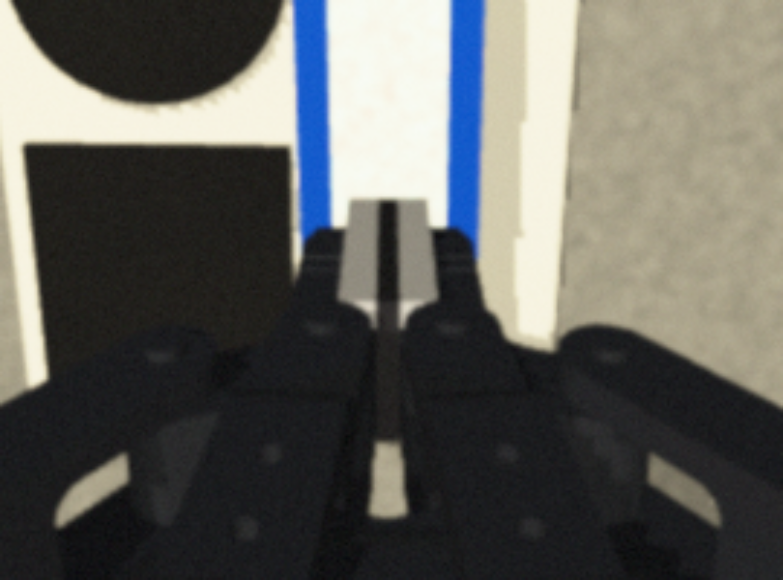

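The tips stay at row 249 in the wrist view, about 25–30 mm behind the nominal TCP once shut. That explains how they closed above the box, so I need to go lower. I'll preset the fingers slightly wider than the box and go down in small steps, watching the force.

```bash
python3 -m pendant '{"dp":[[0.02,-0.03,0],[0,0,0],[0,0,0],[0,0,0],[0,0,-0.7],[0,0,-0.7],[0,0,-0.6],[0,0,0],[0,0,0]],"twist":[0,0,0,0,0,0,0,0,0],"hand":[-0.45,-0.45,-0.45,-0.45,-0.45,-0.45,-0.45,-0.45,-0.45]}'
python3 -m pendant '{"dp":[[0,0,-0.15],[0,0,-0.1],[0,0,0]],"twist":[0,0,0],"hand":[-0.45,-0.45,-0.45]}'
```

```text
time_s: 24.08
position: [0.612, 0.0187, 0.016]
eef_rot: [0.0, 0.609, 0.793, 0.0]
force: [0.1, 0.2, 0.3]
finger_gap: 0.0617
gripper_force: 0.0
time_s: 24.45
position: [0.6112, 0.0187, 0.0077]
eef_rot: [-0.0, 0.609, 0.793, -0.0]
force: [0.6, 0.0, 0.3]
finger_gap: 0.0616
gripper_force: 0.0
```

```bash
python3 -m pendant '{"dp":[[0,0,-0.1],[0,0,-0.1],[0,0,0]],"twist":[0,0,0],"hand":[-0.45,-0.45,-0.45]}'
python3 -m pendant '{"dp":[[0,0,-0.1],[0,0,-0.1],[0,0,0]],"twist":[0,0,0],"hand":[-0.45,-0.45,-0.45]}'
python3 - <<'E'
from h import *
im,C=shot("wrist","pics/w6.png");s=read_state();print(s["position"],s["force"])
shot("scene","pics/s6.png")
a=cv2.imread("pics/w6.png");b=cv2.imread("pics/s6.png")
cv2.imwrite("pics/m7.png",np.hstack([cv2.resize(a[170:370,180:380],(400,400)),cv2.resize(b[140:290,200:350],(400,400))]))
E
```

```text
time_s: 24.82
position: [0.6111, 0.0187, 0.0014]
eef_rot: [-0.0, 0.609, 0.793, -0.0]
force: [-0.2, 0.4, -0.6]
finger_gap: 0.0618
gripper_force: 0.0
time_s: 25.2
position: [0.6111, 0.0187, -0.0046]
eef_rot: [-0.0, 0.609, 0.793, -0.0]
force: [0.3, 0.4, -0.0]
finger_gap: 0.0619
gripper_force: 0.0
[ 0.6112  0.0187 -0.0044] [-0.6429 -0.2079 -0.1628]
```

View pics/m7.png

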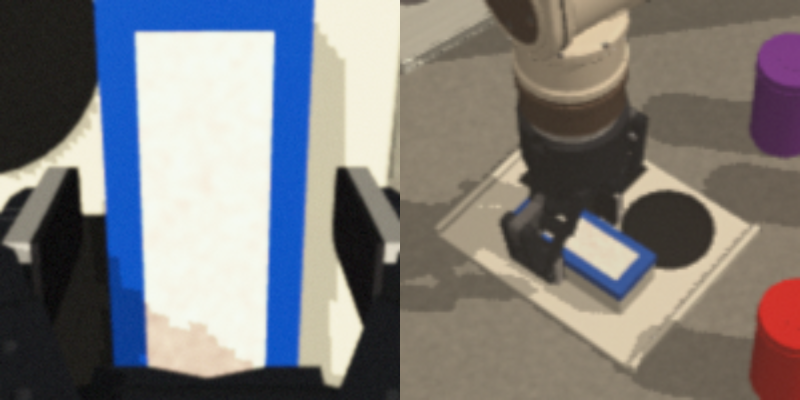

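No contact even at TCP z = −5 mm, so the tips really are short of the nominal TCP. The fingers straddle the box evenly, with pads at about 80 and 335 and box edges at 100 and 308 in the crop. I'll keep going down gently.

```bash
python3 -m pendant '{"dp":[[0,0,-0.1],[0,0,-0.1],[0,0,0]],"twist":[0,0,0],"hand":[-0.45,-0.45,-0.45]}'
python3 -m pendant '{"dp":[[0,0,-0.1],[0,0,-0.05],[0,0,0]],"twist":[0,0,0],"hand":[-0.45,-0.45,-0.45]}'
python3 -m pendant '{"dp":[[0,0,0],[0,0,0],[0,0,0]],"twist":[0,0,0],"hand":[0.1,0.1,0.1]}'
```

```text
time_s: 25.68
position: [0.611, 0.0187, -0.0107]
eef_rot: [-0.0, 0.609, 0.793, -0.0]
force: [-0.1, 0.9, 0.1]
finger_gap: 0.0618
gripper_force: 0.0
time_s: 26.05
position: [0.6112, 0.0187, -0.0149]
eef_rot: [-0.0, 0.609, 0.793, -0.0]
force: [-0.3, -0.0, 0.0]
finger_gap: 0.0617
gripper_force: 0.0
time_s: 26.42
position: [0.6118, 0.0187, -0.0144]
eef_rot: [0.0, 0.609, 0.793, 0.0]
force: [0.1, -0.2, 1.2]
finger_gap: 0.043
gripper_force: 63.2
```

```bash
python3 -m pendant '{"dp":[[0,0,0.3],[0,0,0.7],[0,0,1],[0,0,1],[0,0,1],[0,0,0.8],[0,0,0]],"twist":[0,0,0,0,0,0,0],"hand":[1,1,1,1,1,1,1]}'
python3 -m pendant '{"dp":[[-0.2,0.5,0],[-0.43,1,0],[-0.43,1,0],[-0.43,1,0],[-0.43,1,0],[-0.43,1,0],[-0.43,1,0],[-0.43,1,0],[-0.43,1,0],[-0.43,1,0],[-0.43,0.9,0],[0,0,0]],"twist":[0.3,0.7,0.7,0.7,0.7,0.7,0.7,0.7,0.7,0.7,0.35,0],"hand":[1,1,1,1,1,1,1,1,1,1,1,1]}'
python3 -m pendant '{"dp":[[0,0,0],[0,0,0]],"twist":[0,0],"hand":[1,1]}'
python3 - <<'E'
from h import *
im,C=shot("wrist","pics/w7.png");s=read_state();print(s["position"],np.degrees(yaw(s)))
E
```

```text
time_s: 27.3
position: [0.6129, 0.0188, 0.1317]
eef_rot: [0.002, 0.609, 0.793, 0.002]
force: [-0.3, 0.7, -2.4]
finger_gap: 0.0431
gripper_force: 63.1
time_s: 28.8
position: [0.4734, 0.3325, 0.1273]
eef_rot: [-0.002, 0.13, 0.991, -0.001]
force: [-0.1, 0.7, -2.2]
finger_gap: 0.0431
gripper_force: 62.9
time_s: 29.05
position: [0.4762, 0.3299, 0.1287]
eef_rot: [-0.0, 0.134, 0.991, -0.001]
force: [0.2, 0.5, -1.2]
finger_gap: 0.0435
gripper_force: 62.9
[0.4765 0.3298 0.1289] [164.6221  74.6222]
```

View pics/w7.png

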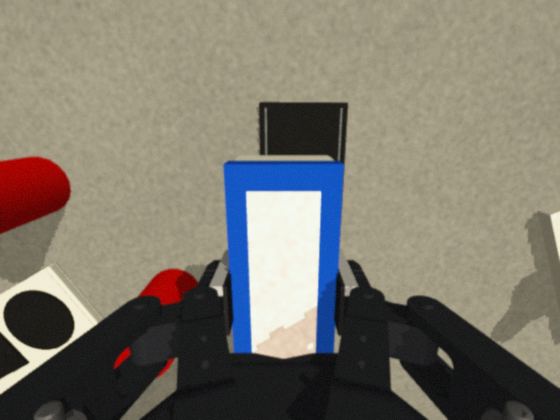

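The box is held straight, with its top far edge at row 163 from column 224 to 344. The far edge of the mat shows at row 103, columns 260 to 348.

Run:
```python
from h import *
s=read_state();C=cam("wrist",s);a=yaw(s)[0]
X=np.array([np.cos(a),np.sin(a)]);Y=np.array([-X[1],X[0]])
L=lambda p:np.array([X@(p[:2]-s["position"][:2]),Y@(p[:2]-s["position"][:2])])*1000
z=s["position"][2]+.0524
bl,br=[p2w(C,p,z) for p in((224,163),(344,163))]
ml,mr=[p2w(C,p,.004) for p in((260,103),(348,103))]
ml2,mr2=[p2w(C,p,.004) for p in((261,155),(345,155))]
for n,p in zip("bl br ml mr ml2 mr2".split(),(bl,br,ml,mr,ml2,mr2)): print(n,p[:2],L(p))
e=mr-ml;ang=np.arctan2(e[1],e[0]);print("mat short edge deg",np.degrees(ang))
c=(ml+mr)[:2]/2
for A in(np.radians(164.5),np.arctan2(e[1],e[0])+np.pi/2,):
  print("mat centre wrist",c-np.array([np.cos(A),np.sin(A)])*.075*np.sign(np.dot([np.cos(A),np.sin(A)],X)))
bc=(bl+br)[:2]/2-.055*X;print("box centre",bc,L(bc))
```

```text
bl [0.4174 0.3238] [55.3692 21.4363]
br [0.429  0.3663] [ 55.3772 -22.5935]
ml [0.3898 0.3322] [84.1916 20.7026]
mr [0.4106 0.4079] [ 84.1865 -57.8077]
ml2 [0.4341 0.3199] [38.1822 20.7469]
mr2 [0.4549 0.3956] [ 38.1938 -57.7214]
mat short edge deg 74.61847652140075
mat centre wrist [0.4725 0.35  ]
mat centre wrist [0.4725 0.3501]
box centre [0.4762 0.3305] [ 0.3732 -0.5786]
```

```bash
python3 -m pendant '{"dp":[[-0.14,0.64,0],[0,0,0],[0,0,-0.7],[0,0,-1],[0,0,-1],[0,0,-0.6],[0,0,0],[0,0,0],[0,0,0]],"twist":[0,0,0,0,0,0,0,0,0],"hand":[1,1,1,1,1,1,1,1,1]}'
python3 - <<'E'
from h import *
im,C=shot("wrist","pics/w8.png");s=read_state();print(s["position"],np.degrees(yaw(s)))
E
```

```text
time_s: 30.22
position: [0.4732, 0.3506, 0.0317]
eef_rot: [0.001, 0.133, 0.991, 0.001]
force: [0.4, -0.5, -0.2]
finger_gap: 0.043
gripper_force: 63.0
[0.473  0.3505 0.0316] [164.6841  74.6843]
```

View pics/w8.png

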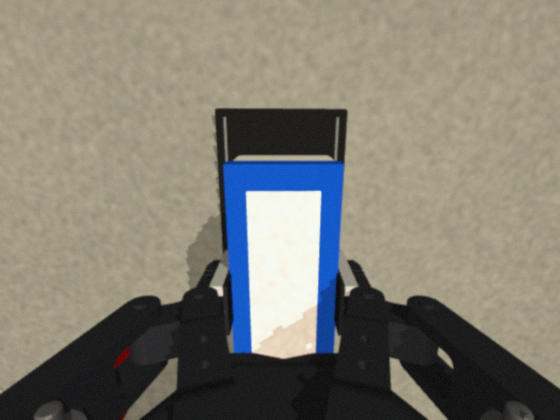

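The mat's far edge is now at row 109, columns 216 to 347, around the held box.

Run:
```python
from h import *
s=read_state();C=cam("wrist",s);a=yaw(s)[0]
X=np.array([np.cos(a),np.sin(a)]);P=s["position"]
ml,mr=[p2w(C,p,.004) for p in((216,109),(347,109))]
bl,br=[p2w(C,p,P[2]+.0524) for p in((224,163),(344,163))]
mc=(ml+mr)[:2]/2-.075*X; bc=(bl+br)[:2]/2-.055*X
print(np.linalg.norm(mr-ml),mc,bc,(mc-bc)/.03)
g=cv2.cvtColor(cv2.imread("pics/w8.png"),cv2.COLOR_BGR2GRAY)
print(g[140,205:235],g[140,335:360],g[100:116,280])
```

```text
0.07808600120297014 [0.4715 0.3501] [0.4727 0.3511] [-0.039  -0.0316]
[152 151 156 157 159 156 156 155 157 147 118  79  40  31  29  31  30  31
  52  89 129 120  67  33  26  29  31  31  31  32] [ 96 130 117  63  31  29  27  27  27  44  91 147 159 160 161 164 159 158
 161 163 162 164 169 171 169] [158 154 155 152 154 158 156 147  99  49  34  31  30  29  31  27]
```

```bash
python3 -m pendant '{"dp":[[-0.04,-0.03,-0.5],[0,0,-0.5],[0,0,-0.3],[0,0,-0.12],[0,0,0],[0,0,0]],"twist":[0,0,0,0,0,0],"hand":[1,1,1,1,1,1]}'
python3 -m pendant '{"dp":[[0,0,-0.06],[0,0,0]],"twist":[0,0],"hand":[1,1]}'
```

```text
time_s: 31.02
position: [0.4714, 0.3493, -0.0119]
eef_rot: [0.0, 0.133, 0.991, 0.0]
force: [0.1, -0.1, -1.2]
finger_gap: 0.0432
gripper_force: 63.0
time_s: 31.28
position: [0.4711, 0.349, -0.014]
eef_rot: [0.0, 0.133, 0.991, 0.0]
force: [0.2, -0.5, -1.6]
finger_gap: 0.0427
gripper_force: 63.0
```

```bash
python3 -m pendant '{"dp":[[0,0.02,-0.06],[0,0,-0.04],[0,0,0]],"twist":[0,0,0],"hand":[1,1,1]}'
```

```text
time_s: 31.65
position: [0.4711, 0.3498, -0.0164]
eef_rot: [0.0, 0.133, 0.991, 0.0]
force: [-2.3, 0.6, 4.2]
finger_gap: 0.0433
gripper_force: 63.5
```

```bash
python3 -m pendant '{"dp":[[0,0,0],[0,0,0],[0,0,0],[0,0,0.5],[0,0,1],[0,0,1],[0,0,1],[0,0,1],[0,0,1],[0,0,0],[0,0,0]],"twist":[0,0,0,0,0,0,0,0,0,0,0],"hand":[-0.5,-0.5,-0.5,-0.5,-0.5,-1,-1,-1,-1,-1,-1]}'
python3 - <<'E'
from h import *
im,C=shot("wrist","pics/w9.png");s=read_state();print(s["position"])
g=cv2.imread("pics/w9.png");hsv=cv2.cvtColor(g,cv2.COLOR_BGR2HSV)
def rect(m,z,n):
    cs=cv2.findContours(m,cv2.RETR_EXTERNAL,cv2.CHAIN_APPROX_NONE)[0];c=max(cs,key=cv2.contourArea)
    w=np.array([p2w(C,p,z)[:2]*1000 for p in c[:,0].astype(float)],np.float32);print(n,cv2.boundingRect(c),cv2.minAreaRect(w))
blue=((hsv[...,0]>95)&(hsv[...,0]<130)&(hsv[...,1]>120)).astype(np.uint8)
rect(blue,.036,"box")
d=((g.max(2)<70)|(blue>0)).astype(np.uint8);d[255:]=0;rect(d,.004,"mat")
E
```

```text
time_s: 33.02
position: [0.4708, 0.3494, 0.148]
eef_rot: [0.0, 0.133, 0.991, 0.0]
force: [-0.2, -0.1, -0.1]
finger_gap: 0.0855
gripper_force: 0.0
[0.4704 0.3492 0.1472]
box (258, 136, 52, 119) ((471.221923828125, 349.5269775390625), (47.29453659057617, 112.77810668945312), 75.02507019042969)
mat (243, 115, 82, 140) ((469.48883056640625, 349.63934326171875), (78.941162109375, 145.8427276611328), 74.40359497070312)
```

View pics/w9.png

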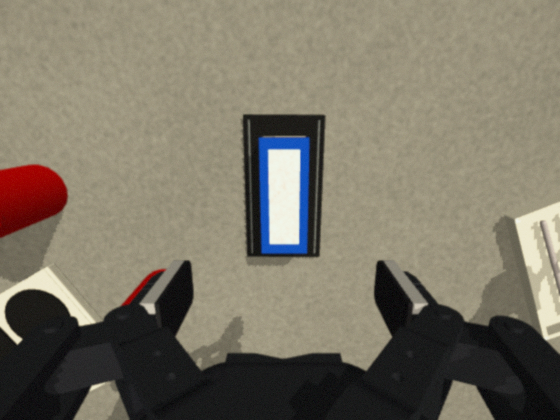

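The box lies centred and in line on the mat: box at about (.471,.3495), mat at about (.471,.349), and angles within about 0.6°. Now back to the jar in the tray.

```bash
python3 -m pendant '{"dp":[[0.13,-0.7,0.4],[0.13,-1,0],[0.13,-1,0],[0.13,-1,0],[0.13,-1,0],[0.13,-1,0],[0.13,-1,0],[0.13,-1,0],[0.13,-1,0],[0.13,-1,0],[0.13,-1,0],[0.13,-1,0]],"twist":[-0.6,-0.6,-0.6,-0.6,-0.6,-0.6,-0.6,-0.6,-0.6,-0.6,-0.6,-0.5],"hand":[-1,-1,-1,-1,-1,-1,-1,-1,-1,-1,-1,-1]}'
python3 -m pendant '{"dp":[[0.13,-1,0],[0.13,-1,0],[0.13,-1,0],[0.13,-1,0],[0.13,-1,0],[0.13,-1,0],[0.13,-1,0],[0.13,-1,0],[0.13,-1,0],[0.13,-1,0],[0.13,-1,0],[0,0,0]],"twist":[0,0,0,0,0,0,0,0,0,0,0,0],"hand":[-1,-1,-1,-1,-1,-1,-1,-1,-1,-1,-1,-1]}'
python3 - <<'E'
from h import *
for i in range(3): read_state();vision.capture("wrist")
im,C=shot("wrist","pics/w10.png");s=read_state();print(s["position"],np.degrees(yaw(s)))
E
```

```text
time_s: 34.58
position: [0.5169, -0.0024, 0.1585]
eef_rot: [-0.001, 0.619, 0.785, -0.001]
force: [-0.1, -1.0, -0.6]
finger_gap: 0.0857
gripper_force: 0.0
time_s: 36.08
position: [0.5597, -0.333, 0.1577]
eef_rot: [-0.001, 0.619, 0.785, -0.0]
force: [-0.8, -0.1, -0.5]
finger_gap: 0.0857
gripper_force: 0.0
[ 0.5603 -0.3303  0.1592] [103.7115  13.7116]
```

View pics/w10.png

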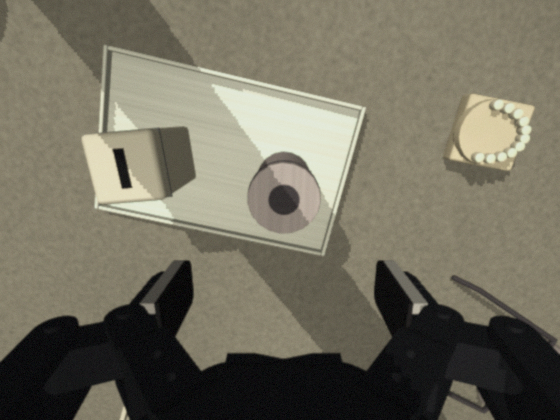

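The jar's lid is centred at (284,197) in the tray, and the canister stands upright with its top around (126,167). That uses up my picture views, so from here I check numerically.

Run:
```python
from h import *
s=read_state();C=cam("wrist",s);P=s["position"]
print("jar",p2w(C,(284,197),.096),p2w(C,(247,197),.096),p2w(C,(321,197),.096),"tcp",P)
q=np.array([p2w(C,p,.096)[:2] for p in[(82,135),(157,129),(166,199),(98,205)]]);print("can",q.mean(0),cv2.minAreaRect((q*1000).astype(np.float32)))
```

```text
jar [ 0.558  -0.3167  0.096 ] [ 0.5305 -0.3234  0.096 ] [ 0.5855 -0.31    0.096 ] tcp [ 0.5603 -0.3303  0.1592]
can [ 0.4382 -0.3231] ((438.6841125488281, -323.161376953125), (56.27352523803711, 52.63856506347656), 18.103620529174805)
```

```bash
python3 -m pendant '{"dp":[[-0.07,0.43,0],[0,0,0],[0,0,-0.6],[0,0,-1],[0,0,-1],[0,0,-0.8],[0,0,-0.6],[0,0,0],[0,0,0]],"twist":[0,0,0,0,0,0,0,0,0],"hand":[-1,-1,-1,-1,-1,-1,-1,-1,-1]}'
python3 -m pendant '{"dp":[[0,0,0],[0,0,0],[0,0,0],[0,0,0]],"twist":[0,0,0,0],"hand":[1,1,1,1]}'
```

```text
time_s: 37.4
position: [0.5593, -0.3186, 0.041]
eef_rot: [0.001, 0.618, 0.786, 0.0]
force: [0.0, -0.3, 1.2]
finger_gap: 0.0856
gripper_force: 0.0
time_s: 37.9
position: [0.559, -0.3191, 0.0415]
eef_rot: [0.001, 0.618, 0.786, -0.0]
force: [-1.5, -0.4, 5.0]
finger_gap: 0.0553
gripper_force: 62.7
```

```bash
python3 -m pendant '{"dp":[[0,0,0.4],[0,0,0.8],[0,0,1],[0,0,0.8],[0,0,0]],"twist":[0,0,0,0,0],"hand":[1,1,1,1,1]}'
python3 -m pendant '{"dp":[[-0.05,0.5,0],[-0.05,1,0],[-0.05,1,0],[-0.05,1,0],[-0.05,1,0],[-0.05,1,0],[-0.05,1,0],[-0.05,1,0],[-0.05,1,0],[-0.05,1,0],[-0.05,1,0],[-0.05,1,0]],"twist":[0,0.05,0,0,0,0,0,0,0,0,0,0],"hand":[1,1,1,1,1,1,1,1,1,1,1,1]}'
python3 -m pendant '{"dp":[[0,0.2,0],[0,0,0],[0,0,0]],"twist":[0,0,0],"hand":[1,1,1]}'
```

```text
time_s: 38.52
position: [0.5601, -0.3192, 0.1323]
eef_rot: [0.002, 0.618, 0.786, 0.0]
force: [-0.3, -0.8, -2.7]
finger_gap: 0.055
gripper_force: 64.2
time_s: 40.02
position: [0.5383, 0.0283, 0.128]
eef_rot: [-0.002, 0.615, 0.789, -0.001]
force: [-1.0, -0.5, -3.8]
finger_gap: 0.0551
gripper_force: 64.1
time_s: 40.4
position: [0.5401, 0.0319, 0.1294]
eef_rot: [-0.0, 0.615, 0.788, -0.0]
force: [0.3, -0.2, -2.5]
finger_gap: 0.0552
gripper_force: 64.2
```

```bash
python3 -m pendant '{"dp":[[0.02,0.1,-0.6],[0,0,-0.9],[0,0,-0.7],[0,0,-0.3],[0,0,0],[0,0,0],[0,0,0]],"twist":[0,0,0,0,0,0,0],"hand":[1,1,1,1,1,1,1]}'
```

```text
time_s: 41.28
position: [0.5421, 0.0355, 0.056]
eef_rot: [0.001, 0.615, 0.788, 0.001]
force: [-0.1, -0.1, -2.6]
finger_gap: 0.0551
gripper_force: 64.2
```

```bash
python3 -m pendant '{"dp":[[-0.02,-0.02,-0.15],[0,0,-0.08],[0,0,0],[0,0,0]],"twist":[0,0,0,0],"hand":[1,1,1,1]}'
python3 -m pendant '{"dp":[[0,0,-0.06],[0,0,-0.05],[0,0,0]],"twist":[0,0,0],"hand":[1,1,1]}'
```

```text
time_s: 41.78
position: [0.5406, 0.0349, 0.048]
eef_rot: [-0.0, 0.615, 0.789, -0.0]
force: [0.4, -0.5, -2.8]
finger_gap: 0.0554
gripper_force: 64.2
time_s: 42.15
position: [0.5409, 0.0349, 0.0464]
eef_rot: [0.001, 0.615, 0.789, 0.0]
force: [-2.7, -0.6, 7.3]
finger_gap: 0.0554
gripper_force: 65.4
```

```bash
python3 -m pendant '{"dp":[[0,0,0],[0,0,0],[0,0,0],[0,0,0.6],[0,0,1],[0,0,1],[0,0,1],[0,0,1],[-0.3,-1,0],[-0.3,-1,0],[0,0,0],[0,0,0]],"twist":[0,0,0,0,0,0,0,0,0,0,0,0],"hand":[-1,-1,-1,-1,-1,-1,-1,-1,-1,-1,-1,-1]}'
cat > chk.py <<'E'
from h import *
import sys
im,C=shot("wrist",sys.argv[1]);s=read_state();print(s["position"],np.degrees(yaw(s)))
g=cv2.cvtColor(im,cv2.COLOR_RGB2GRAY)
st=np.array([.5407,.0363]);sq=np.array([.5617,-.0467])
def blob(m,z,n,c0,r):
    # keep pixels whose plane point is near c0
    v,u=np.nonzero(m);w=np.array([p2w(C,(a,b),z)[:2] for a,b in zip(u,v)])
    k=np.linalg.norm(w-c0,axis=1)<r;M=np.zeros_like(m);M[v[k],u[k]]=1
    c=max(cv2.findContours(M,cv2.RETR_EXTERNAL,cv2.CHAIN_APPROX_NONE)[0],key=cv2.contourArea)
    q=np.array([p2w(C,p,z)[:2]*1000 for p in c[:,0].astype(float)],np.float32)
    print(n,cv2.boundingRect(c),cv2.minEnclosingCircle(q),cv2.minAreaRect(q))
if __name__=="__main__":
    dark=((im.max(2)<60)).astype(np.uint8);dark[250:]=0
    blob(dark,.009,"round pad(dark)",st,.042);blob(dark,.009,"sq pad(dark)",sq,.056)
    b=cv2.circle
    knob=((g<115)&(g>50)).astype(np.uint8);blob(knob,.101,"lid centre spot",st,.016)
    f=im.astype(int);bright=((f.max(2)-f.min(2)<25)&(g>115)&(g<185)).astype(np.uint8)
    blob(bright,.101,"lid",st,.033)
    w=(g>185).astype(np.uint8);
E
python3 chk.py pics/w11.png
```

```text
time_s: 43.65
position: [0.5228, -0.0248, 0.1826]
eef_rot: [-0.0, 0.615, 0.788, 0.0]
force: [-0.7, -0.6, 0.1]
finger_gap: 0.0855
gripper_force: 0.0
[ 0.5228 -0.0245  0.1826] [104.1244  14.1244]
round pad(dark) (280, 99, 50, 56) ((533.6604614257812, 40.16996765136719), 34.17047119140625) ((521.1143798828125, 46.16527557373047), (68.34074401855469, 27.80987548828125), 64.45855712890625)
sq pad(dark) (280, 180, 64, 60) ((561.7860107421875, -46.069583892822266), 49.57733917236328) ((561.532470703125, -46.05865478515625), (71.4637680053711, 70.69050598144531), 14.080409049987793)
lid centre spot (308, 127, 29, 30) ((539.8101196289062, 34.94511795043945), 11.534605979919434) ((539.73486328125, 34.947200775146484), (22.080490112304688, 22.420997619628906), 15.374812126159668)
lid (306, 125, 33, 32) ((539.6725463867188, 34.919029235839844), 12.813041687011719) ((539.6881103515625, 35.196754455566406), (24.733043670654297, 24.121915817260742), 7.2260003089904785)
```

Jar is within about 1.5 mm of the pad centre. Next is the canister.

```bash
python3 -m pendant '{"dp":[[-0.29,-1,0],[-0.29,-1,0],[-0.29,-1,0],[-0.29,-1,0],[-0.29,-1,0],[-0.29,-1,0],[-0.29,-1,0],[-0.29,-1,0],[-0.29,-1,0],[-0.29,-1,0],[0,0,0],[0,0,0]],"twist":[0.2,0.25,0,0,0,0,0,0,0,0,0,0],"hand":[-1,-1,-1,-1,-1,-1,-1,-1,-1,-1,-1,-1]}'
```

```text
time_s: 45.2
position: [0.4361, -0.3242, 0.1824]
eef_rot: [-0.0, 0.588, 0.809, 0.0]
force: [0.3, 0.1, 0.2]
finger_gap: 0.0855
gripper_force: 0.0
```

Down 143 mm to about z = 0.04, then grip.

```bash
python3 -m pendant '{"dp":[[0,0,-0.7],[0,0,-1],[0,0,-1],[0,0,-1],[0,0,-0.7],[0,0,-0.35],[0,0,0],[0,0,0],[0,0,0],[0,0,0],[0,0,0],[0,0,0]],"twist":[0,0,0,0,0,0,0,0,0,0,0,0],"hand":[-1,-1,-1,-1,-1,-1,-1,-1,1,1,1,1]}'
python3 -m pendant '{"dp":[[0,0,0.4],[0,0,0.8],[0,0,1],[0,0,0.8],[0,0,0.3],[0,0,0]],"twist":[0,0,0,0,0,0],"hand":[1,1,1,1,1,1]}'
```

```text
time_s: 46.7
position: [0.4359, -0.3258, 0.0412]
eef_rot: [0.001, 0.588, 0.809, -0.0]
force: [-0.8, 0.2, 5.5]
finger_gap: 0.0531
gripper_force: 64.0
time_s: 47.45
position: [0.4357, -0.3251, 0.1393]
eef_rot: [0.0, 0.588, 0.809, 0.0]
force: [-0.3, 0.2, -3.1]
finger_gap: 0.0532
gripper_force: 63.5
```

```bash
python3 -m pendant '{"dp":[[0.2,0.5,0],[0.46,1,0],[0.46,1,0],[0.46,1,0],[0.46,1,0],[0.46,1,0],[0.46,1,0],[0.46,1,0],[0.46,1,0],[0.36,0.8,0],[0,0,0],[0,0,0]],"twist":[0,-0.2,-0.23,0,0,0,0,0,0,0,0,0],"hand":[1,1,1,1,1,1,1,1,1,1,1,1]}'
```

```text
time_s: 48.95
position: [0.5618, -0.0457, 0.1381]
eef_rot: [-0.001, 0.614, 0.79, -0.001]
force: [0.2, 0.3, -3.3]
finger_gap: 0.0533
gripper_force: 63.7
```

Down to about 0.056, with a 2.5 mm correction in −y.

```bash
python3 -m pendant '{"dp":[[0,-0.08,-0.6],[0,0,-0.9],[0,0,-0.8],[0,0,-0.4],[0,0,0],[0,0,0],[0,0,0],[0,0,0]],"twist":[0,0,0,0,0,0,0,0],"hand":[1,1,1,1,1,1,1,1]}'
python3 - <<'E'
from h import *
s=read_state();im,C=shot("wrist","pics/w12.png");g=cv2.cvtColor(im,cv2.COLOR_RGB2GRAY)
# canister slot (dark) in hand: top z = TCP+ (.101-.0462)
z=s["position"][2]+.0548
a=yaw(s)[0];X=np.array([np.cos(a),np.sin(a),0]);print(s["position"])
print("expected top corners px",w2p(C,[np.r_[s["position"][:2],z]+sx*.027*X+sy*.027*np.array([-X[1],X[0],0]) for sx in(1,-1) for sy in(1,-1)]).round(0), "pad corners",w2p(C,[np.r_[.5617,-.0464,.009]+sx*.037*X+sy*.037*np.array([-X[1],X[0],0]) for sx in(1,) for sy in(1,-1)]).round(0))
print(g[120:240:2,282]);
E
```

```text
time_s: 49.95
position: [0.5633, -0.0485, 0.059]
eef_rot: [0.001, 0.614, 0.789, 0.0]
force: [-0.5, 0.2, -2.8]
finger_gap: 0.0532
gripper_force: 63.6
[ 0.5633 -0.0485  0.059 ]
expected top corners px [[212. 239.]
 [352. 239.]
 [220. 354.]
 [344. 354.]] pad corners [[228. 166.]
 [334. 166.]]
[184 185 184 186 185 184 186 185 183 186 183 182 183 184 179 153 151 171
 171 167 170 167 162  74  18  23  14  17  18  15  19  19  21  50  87  90
  90  92  88 112 130 141 143 139 142 143 140 142 143 144 139  99 130 142
 140 138 156 183 210 214]
```

```bash
python3 -m pendant '{"dp":[[-0.01,0,-0.25],[0,0,-0.1],[0,0,0],[0,0,0]],"twist":[0,0,0,0],"hand":[1,1,1,1]}'
python3 -m pendant '{"dp":[[0,0,-0.06],[0,0,-0.05],[0,0,0]],"twist":[0,0,0],"hand":[1,1,1]}'
```

```text
time_s: 50.5
position: [0.5625, -0.0485, 0.0476]
eef_rot: [-0.0, 0.614, 0.789, -0.0]
force: [1.2, 0.1, -1.4]
finger_gap: 0.0531
gripper_force: 63.6
time_s: 50.88
position: [0.5629, -0.0486, 0.0462]
eef_rot: [0.001, 0.614, 0.789, 0.0]
force: [-3.3, 0.9, 7.5]
finger_gap: 0.0534
gripper_force: 64.6
```

Contact, so release, lift straight up, back off toward −y, and check.

```bash
python3 -m pendant '{"dp":[[0,0,0],[0,0,0],[0,0,0],[0,0,0.6],[0,0,1],[0,0,1],[0,0,1],[0,0,1],[-0.3,-1,0],[-0.3,-1,0],[0,0,0],[0,0,0]],"twist":[0,0,0,0,0,0,0,0,0,0,0,0],"hand":[-1,-1,-1,-1,-1,-1,-1,-1,-1,-1,-1,-1]}'
python3 chk.py pics/w13.png
python3 - <<'E'
from h import *
s=read_state();C=cam("wrist",s);im=cv2.imread("pics/w13.png");g=cv2.cvtColor(im,cv2.COLOR_BGR2GRAY)
c=np.array([.5617,-.0464]);a=np.radians(14.3);X=np.array([np.cos(a),np.sin(a)]);Y=np.array([-X[1],X[0]])
def prof(d,rng,z,off=0*X):  # grey profile along direction d at height z
    return [(int(t*1000),int(g[int(round(v)),int(round(u))])) for t in rng for u,v in [w2p(C,np.r_[c+t*d+off,z])[0]]]
print("top X",prof(X,np.arange(-.034,.035,.001),.101,-.012*Y));print("top Y",prof(Y,np.arange(-.034,.035,.001),.101,.017*X))
T=cam("top");
shot("top","pics/t13.png")
E
```

```text
time_s: 52.38
position: [0.5446, -0.1082, 0.1822]
eef_rot: [-0.0, 0.614, 0.789, 0.0]
force: [-0.3, 0.6, -0.1]
finger_gap: 0.0857
gripper_force: 0.0
[ 0.5447 -0.1079  0.1822] [104.2995  14.2995]
round pad(dark) (279, 23, 71, 62) ((540.251708984375, 36.217308044433594), 35.90166473388672) ((538.2789306640625, 21.748336791992188), (42.36674499511719, 71.53060913085938), 82.029541015625)
sq pad(dark) (279, 98, 70, 70) ((561.20361328125, -46.477333068847656), 49.644012451171875) ((561.62841796875, -46.28428649902344), (71.91378784179688, 71.67716217041016), 14.257102966308594)
lid centre spot (310, 0, 33, 36) ((539.57470703125, 34.97026824951172), 11.856741905212402) ((539.9198608398438, 34.701873779296875), (22.743881225585938, 21.79071807861328), 14.25575065612793)
lid (306, 0, 55, 54) ((545.0807495117188, 30.20516586303711), 21.739229202270508) ((543.4730834960938, 32.20821762084961), (39.21464920043945, 32.757564544677734), 28.035615921020508)
top X [(-34, 25), (-33, 27), (-32, 22), (-31, 26), (-30, 23), (-28, 25), (-27, 49), (-26, 153), (-25, 167), (-24, 195), (-23, 212), (-22, 217),
[... 696 characters left out ...]
172), (-27, 168), (-26, 158), (-25, 145), (-24, 182), (-23, 205), (-22, 219), (-21, 221), (-20, 219), (-19, 220), (-18, 221), (-17, 220), (-16, 220), (-15, 220), (-14, 219), (-13, 220), (-12, 221), (-11, 219), (-10, 220), (-9, 218), (-8, 220), (-7, 222), (-6, 219), (-5, 220), (-4, 221), (-3, 221), (-2, 221), (-1, 221), (0, 222), (0, 223), (1, 219), (2, 220), (3, 221), (4, 220), (5, 222), (6, 222), (7, 219), (8, 221), (9, 219), (10, 221), (11, 220), (12, 221), (13, 222), (14, 221), (15, 219), (16, 221), (17, 221), (18, 221), (19, 223), (20, 222), (21, 221), (22, 221), (23, 222), (24, 218), (25, 210), (26, 173), (27, 39), (28, 20), (29, 23), (30, 29), (31, 63), (32, 160), (33, 171), (34, 172)]
```

Canister is centred within about 1 mm and aligned, and the jar within about 1.6 mm. The gripper is clear of everything, so I'm handing in.

```bash
python3 -c "
from cell import ticket
print(ticket.close_job())"
```

```text
the job is handed in; nothing more can be done
None
```

The job is handed in after about 52 s: the bur box lies centred and lengthwise on the work mat, and the jar and canister are back on their pads, within about 1.6 mm and 1 mm of centre by the wrist camera.

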